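Open the press-and-turn canister

ROBOT

A 7-joint arm with a two-finger parallel gripper is mounted at the origin on a cart in front of the work surface, level with it; the furniture and walls round the work are solid. World frame = base frame: x ahead of the robot, y to its left, z up, the work surface at z = 0. Lengths are in mm, angles in rad, forces in N, time in s.
With the tool pointing down it reaches from about 375 to 925 mm from the base axis. Payload 3.1 kg.
Tool frame: the origin (TCP) lies where the fingers leave the gripper's body, on its centre line; the fingertips stand 73 mm ahead of it and the grasp point (between the pads) lies arm.pinch_z ahead of it (arm.pinch_z is the distance from the TCP to the grasp point, in mm); z points along the fingers, y is the line along which they close (so a half turn about z gives the same grasp; the last joint's range is limited). The gripper opens to 85 mm and grips with 20 to 120 N. Pads are 22 mm wide; open, the fingers measure 114 mm over their backs; the gripper's body (76 mm by 85 mm) begins 54 mm behind the grasp point. The pads swing forward as they close: fully open they stand 13 mm farther back than shut.
Start: joints at [-1.218, 0.383, 0.044, 1.598, -0.018, 1.161, -0.05], TCP at [283.177, 585.077, 303.869] pointing down, gripper open.
Joint ranges: [-2.61, 2.61], [-0.41, 2.15], [-1.48, 1.57], [0, 2.5], [-1.57, 4.71], [0.05, 1.97], [-2.85, 2.85]. Speed limits (rad/s): [2.79, 2.79, 3.14, 3.14, 3.14, 3.14, 3.14].

INTERFACE

Orientations are given as a unit quaternion [x, y, z, w].
In Python, from rig import arm gives the robot as it stands.
- The arm moves only by the shell command python3 -m handwheel 'ROWS' [FORCE]. ROWS is JSON, a list of rows, each a list of 5 numbers: the closure, from -1 (fully open) to 1 (shut), then the shift along the tool's x, y, z in m, then the turn about the tool's z in degrees. In form: [[grip, x, y, z, roll], ...]. A call has 1 to 10 rows; each row is the pose to reach, as a shift and turn from the pose commanded when the call began, along the tool's axes at that moment; what a row does not reach only later rows make up. A row lasts 1/12 s, in which the tool goes at most 41.7 mm and 7.16 degrees, less where a joint would pass 70% of its speed; a pose out of reach is approached as far as the arm can. A call with a gripper value outside its range is refused whole. The fingers move at their own pace and stop on an object; FORCE is the grip in N (left out, the last holds). Time passes only in rows, so rows that repeat a pose let the fingers close. It gives the time, the measured TCP pose, the force, the opening and the grip force at its end, in the units of the state.
- arm.observe(): the state, without advancing time (a new reading comes with each control period).
- arm.camera(name): name is "scene" or "top" or "wrist"; returns a dict with "frame" (420x560x3 uint8, blue, green, red), "vfov" (degrees; the focal length in pixels is half the picture's height over the tangent of half this angle, whatever the lens; pixels are square), "cx", "cy" (the principal point, pixels), "xyz" and "attitude" of the camera in the world. Camera axes: x right, y up, looking along -z (the intrinsics and any distortion apply to the point x, -y, -z); pixel columns grow to the right and rows downward; lengths in mm; the calibration is good to about 2 mm. A picture is of the moment at which its call begins. There is no depth.
- arm.job_done(): hands the job in; it is judged then, once.
The state is a dict: "t": time; "qpos": joint angles; "qvel": joint speeds; "effort": joint torques, N m; "tcp_pos": TCP position; "eef_rot": TCP orientation; "wrist_force": force on the tool from outside, world axes, zero at the start; "ft_torque": the same for the moment, N m; "gripper_width": finger opening in mm; "gripper_force": force on a finger pad.
Only numpy, scipy, OpenCV 4.12 (cv2) and the standard library are available. Lean on these libraries where they do the work, as an engineer would, in place of code of your own. Each camera call takes 0.05 s, during which the arm holds its last target. There are 200 camera calls.

TASK

Open the burr canister that is screwed to the bench: push its sprung cap down and, while holding it down, turn it anticlockwise (seen from above) until it comes free, then lift it off. Stand the cap upright, grip bar up, in the middle of the cork pad and let go; do not disturb the oil bottle on the bench, the paste jar or the grey stone stick.

Things in the scene. Friction and masses are not known exactly. Their poses are not given: they have to be found in the camera images.
- canister: Aluminium canister fixed upright on the bench by a dark round flange (90 mm across, 6 mm thick); body 70 mm across, steel collar on top. Origin at the centre of its underside, z up, on the cap's turning axis. Its x axis is the line on which the cap's cross pin is locked; the way out lies 60 degrees (1.05 rad, stops near 0.9 and 1.2) anticlockwise of it seen from above.
- collar_rim (a point): Centre of the collar's rim, 95 mm above the bench. Collar 54 mm outside, 40 mm inside, with two opposite J-shaped slots for the cap's pin. On the way from locked to way out the cap must be held at least 6 mm below its locked height; it bottoms on the rim at 11 mm.
- cap: Loose black cap, 0.12 kg give or take a third: steel plug 35 mm across, 28 mm high, with a round cross pin (6 mm thick, 50 mm long) along the cap's x axis, under a disc and grip bar. Origin at the centre of the plug's underside, z up. Locked: 78 mm above the bench. Turned free and let go: sprung up to about 86 mm, the pin still in the way-out slots; lifts straight out, clear after 20 mm.
- cap_disc (a point): Centre of the upper face of the cap's disc (62 mm across, 8 mm thick), 36 mm above the cap's origin: the face to press on.
- cap_bar (a point): Centre of the top of the cap's upright grip bar, 62 mm above the cap's origin. The bar is 54 mm long along the cap's x axis (above the pin), 12 mm thick along y, and stands 26 mm above the disc. It can be gripped across its thickness, or turned by fingers that straddle it while pressing on the disc.
- seal_ring (a joint): Height of the sprung rubber ring in the neck that carries the cap's plug, in m: 0 with the cap locked, negative when pressed down (to -0.011), +0.008 at its upper stop (cap sprung up or off). It pushes up with 6.5 N at 0, 9.5 N at -0.006 and 12 N at -0.011 (less the cap's 1.2 N weight).
- pad: Thin square cork pad fixed on the bench, 90 x 90 x 4 mm; origin at the centre of its underside, so its top is 4 mm above the origin.
- oil_bottle: White honing-oil bottle with a red spout, 44 mm diameter, 142 mm high, standing on the bench just in front of the blue tray and its neighbours (not the like one up on the grey slab); origin at the centre of its underside. Leave alone.
- paste_jar: Low round paste jar with a black lid, 55 mm diameter, 46 mm high; origin at the centre of its underside. Leave alone.
- stone_stick_3: Grey square stone stick, 14 x 120 x 11 mm, lying on the bench on the robot's side; origin at the centre of its underside. Leave alone.
Mind the look-alikes: they are no part of the job. Leave any blue look-alike of the cap alone.

How it is judged:
By the outcome, as a careful person would: the job done as asked, in the order asked, and still so for the second after the job is handed in, with the robot touching nothing.
It also fails if it takes over 45 s, if anything falls off the work surface, if the arm or the gripper's body presses on something with over 40 N, if the wrist force passes 120 N, or if a joint passes its speed limit or range.

## Working session

There is one attempt and no reset: what is moved stays moved. The work goes in short steps, Python scripts to look and compute and a shell command to move; the robot and the scene stay as the last step left them, time stands still between calls to the robot, and variables do not carry over. Pictures are saved under pics/ and viewed, at most 10 in all, crops included, and the job is handed in when it is done.

```bash
ls; mkdir -p pics
python3 - <<'E'
from rig import arm
import cv2,json
print(arm.pinch_z, arm.observe())
for n in("scene","top","wrist"):
    c=arm.camera(n); cv2.imwrite(f"pics/{n}0.png",c["frame"]); print(n,{k:v for k,v in c.items() if k!="frame"})
E
```

```text
pics
53.900000000000006 {'t': 0.0, 'qpos': array([-1.21782155,  0.38386022,  0.0438774 ,  1.59957791, -0.01788668,
        1.16116595, -0.04990229]), 'qvel': array([-9.11536504e-04,  8.18907660e-05,  2.21678707e-03, -7.61700321e-04,
        5.90602514e-04, -4.63605797e-04,  1.83301536e-03]), 'effort': array([-3.82565804e-05, -4.33463144e+01,  1.02456708e+00, -2.49516231e+01,
        1.06420642e-02,  1.12920650e-02, -2.74196452e-06]), 'tcp_pos': array([282.87880478, 584.39113846, 302.4694654 ]), 'eef_rot': array([ 2.23463101e-01,  9.74711510e-01, -1.29243438e-03, -2.09008240e-04]), 'wrist_force': array([-0.55277772,  0.52319183, -0.14540002]), 'ft_torque': array([-0.05073741, -0.00750957,  0.01211325]), 'gripper_force': 0.0, 'gripper_width': 85.44032754669804}
scene {'vfov': 52.54669256094058, 'cx': 285.4918076697171, 'cy': 209.02625417373034, 'xyz': array([ 203.94709748, -529.11915143,  752.08837397]), 'attitude': array([ 0.32450275, -0.12391649, -0.35917554,  0.86621914])}
top {'vfov': 44.33434193138859, 'cx': 282.44686502648375, 'cy': 220.43526044025492, 'xyz': array([ 457.45615845,  -93.54226677, 1126.79693995]), 'attitude': array([ 0.03488717, -0.0346886 , -0.70095175,  0.71150982])}
wrist {'vfov': 64.03139747948089, 'cx': 278.478924548944, 'cy': 207.59670209968974, 'xyz': array([206.92029044, 620.39618535, 371.65568708]), 'attitude': array([-0.14069355, -0.08670518,  0.52416905,  0.83542465])}
```

View pics/scene0.png

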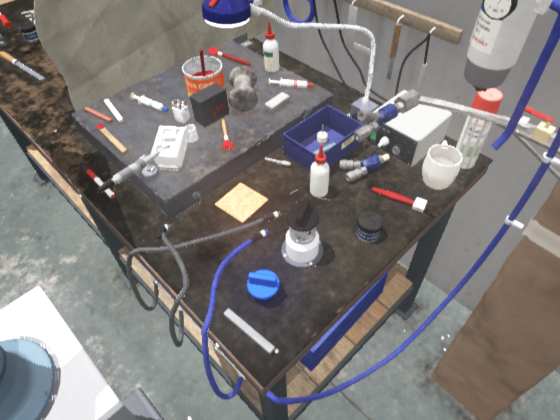

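View pics/top0.png

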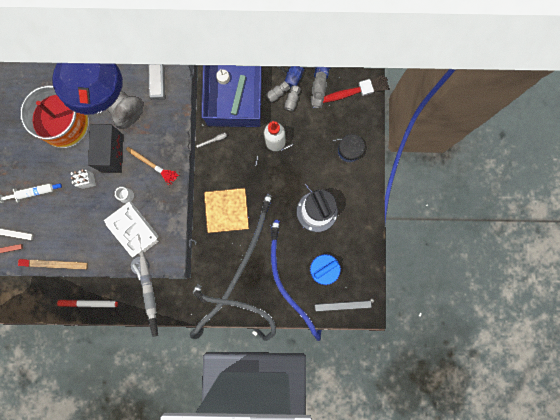

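Scene: the canister with the black cap is at (302,235), the blue look-alike at (263,284), the pad at (242,202), the bottle at (319,178), the jar at (369,227) and the stick at (250,330). The same things are in the top picture at cap (318,205), blue (325,269), pad (227,210), bottle (275,135), jar (351,147) and stick (345,305). The black cap, on the aluminium body with a flange, is the one meant. I'll check it in an enlarged crop.

```bash
cat > h.py <<'E'
import numpy as np
from scipy.spatial.transform import Rotation as R
def K(c): return c["frame"].shape[0]/2/np.tan(np.radians(c["vfov"])/2)
def at(c,u,v,z):
    f=K(c); d=R.from_quat(c["attitude"]).apply([(u-c["cx"])/f,-(v-c["cy"])/f,-1]); p=c["xyz"]
    return np.round(p+d*(z-p[2])/d[2],1)
def px(c,P):
    q=R.from_quat(c["attitude"]).inv().apply(np.array(P,float)-c["xyz"]); f=K(c)
    return np.round(np.array([c["cx"]-f*q[...,0]/q[...,2],c["cy"]+f*q[...,1]/q[...,2]]).T,1)
E
python3 - <<'E'
from rig import arm
from h import *
import cv2
t=arm.camera("top"); s=arm.camera("scene")
for n,u,v,z in[("pad",227,210,4),("padTL",205,190,4),("padTR",246,190,4),("padBR",248,230,4),("padBL",207,232,4),("can flange",317,211,6),("disc",319,206,114),("bottle",275,135,142),("jar",351,147,46),("stick",345,305,11),("blue",325,269,40)]: print(n,at(t,u,v,z))
for n,u,v,z in[("pad",242,202,4),("disc",303,216,114),("flange",302,250,3),("bottle",320,152,142),("jar",370,220,46)]: print('s',n,at(s,u,v,z))
a=cv2.resize(t["frame"][165:250,275:365],None,fx=6.5,fy=6.5,interpolation=cv2.INTER_CUBIC)
b=cv2.resize(s["frame"][190:275,272:332],None,fx=6.5,fy=6.5,interpolation=cv2.INTER_CUBIC)
h=min(len(a),len(b)); m=np.hstack([a[:h],b[:h]])[:,:1000]; print(m.shape)
cv2.imwrite("pics/crop1.png",cv2.resize(m,None,fx=.8,fy=.8))
E
```

```text
pad [589.5  29.5   4. ]
padTL [633.1  79.1   4. ]
padTR [634.5 -11.2   4. ]
padBR [546.2 -17.5   4. ]
padBL [540.5  72.    4. ]
can flange [ 590.  -167.7    6. ]
disc [ 587.3 -164.4  114. ]
bottle [722.  -75.5 142. ]
jar [ 724.1 -236.6   46. ]
stick [ 387.8 -229.    11. ]
blue [ 463.7 -183.3   40. ]
s pad [589.   26.2   4. ]
s disc [ 591.9 -168.3  114. ]
s flange [ 589.6 -169.5    3. ]
s bottle [728.1 -87.2 142. ]
s jar [ 725.1 -239.2   46. ]
(552, 975, 3)
```

View pics/crop1.png

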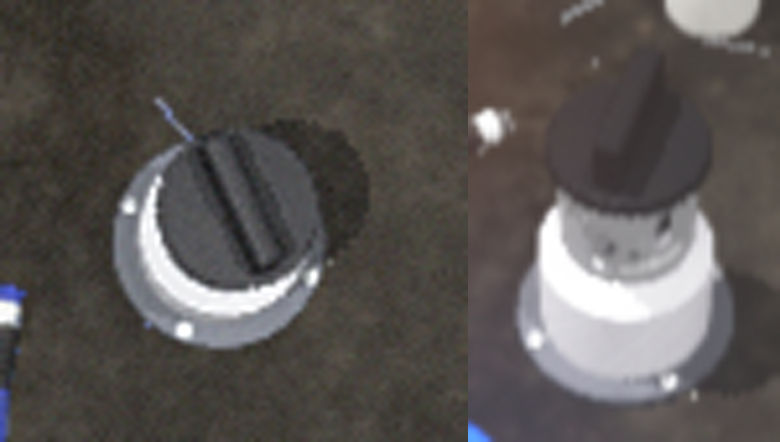

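The crop confirms it: a black disc with an upright bar on the steel collar, aluminium body and flange. Bar ends in the top picture are at about (317,191) and (327,215). The cap is at about (590,-168) from both cameras, with its bar at about 23° in the world. The pad is at about (589,28). I'm going above the canister.

```bash
cat >> h.py <<'E'
def go(o,xyz,ang=None):
    r=R.from_quat(o["eef_rot"]); X=r.apply([1,0,0]); a=np.degrees(np.arctan2(X[1],X[0]))
    d=r.inv().apply(np.array(xyz)-o["tcp_pos"])/1000
    roll=0 if ang is None else -((ang-a+180)%360-180)
    print("now",np.round(o["tcp_pos"],1),"ang %.1f"%a,"tilt",np.round(r.apply([0,0,1]),3)); print("shift",np.round(d,4),"roll %.1f"%roll,"q7 %.2f"%o["qpos"][6])
E
python3 -m handwheel '[[-1,-0.604,-0.543,0,131],[-1,-0.604,-0.543,0,131],[-1,-0.604,-0.543,0,131],[-1,-0.604,-0.543,0,131],[-1,-0.604,-0.543,0,131],[-1,-0.604,-0.543,0,131],[-1,-0.604,-0.543,0,131],[-1,-0.604,-0.543,0,131],[-1,-0.604,-0.543,0,131],[-1,-0.604,-0.543,0,131]]'
python3 -c "
from rig import arm
from h import *
go(arm.observe(),[590,-168,303],23)"
```

```text
t: 1.08
tcp_pos: [441.0, 197.3, 304.1]
eef_rot: [0.753, 0.657, 0.0, -0.0]
wrist_force: [1.0, -0.1, -0.9]
gripper_width: 85.4
gripper_force: 0.0
now [441.  197.3 304.1] ang 82.2 tilt [ 0.     0.001 -1.   ]
shift [-0.3418  0.1971  0.0008] roll 59.2 q7 -0.61
```

```bash
python3 -m handwheel '[[-1,-0.342,0.197,0,59],[-1,-0.342,0.197,0,59],[-1,-0.342,0.197,0,59],[-1,-0.342,0.197,0,59],[-1,-0.342,0.197,0,59],[-1,-0.342,0.197,0,59],[-1,-0.342,0.197,0,59],[-1,-0.342,0.197,0,59],[-1,-0.342,0.197,0,59],[-1,-0.342,0.197,0,59]]'
python3 - <<'E'
from rig import arm
from h import *
import cv2
go(arm.observe(),[590,-168,303],23)
c=arm.camera("wrist"); cv2.imwrite("pics/w1.png",c["frame"]); np.save("w1.npy",c,allow_pickle=True)
a=np.radians(23)
print(px(c,[[590,-168,114],[590,-168,140]]+[[590+s*27*np.cos(a),-168+s*27*np.sin(a),140] for s in(-1,1)]))
E
```

```text
t: 1.92
tcp_pos: [592.1, -171.6, 304.3]
eef_rot: [0.98, 0.201, 0.0, 0.003]
wrist_force: [-1.4, -0.2, 1.0]
gripper_width: 85.2
gripper_force: 0.0
now [ 592.1 -171.6  304.3] ang 23.2 tilt [ 0.001 -0.005 -1.   ]
shift [-0.0005 -0.0042  0.0013] roll 0.2 q7 -0.71
[[271.4 201. ]
 [270.8 211.9]
 [271.  245.1]
 [270.7 176.2]]
```

View pics/w1.png

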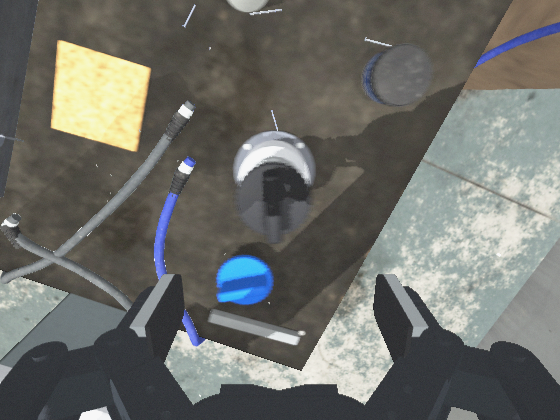

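Wrist view: the cap disc is at about (275,205), with the bar running roughly vertically in the gripper's shadow. Blue cap at (245,280), stick at (257,328), pad at (101,95), jar at (397,75). I'm enlarging and brightening the cap.

Run:
```python
from h import *
import cv2
c=np.load("w1.npy",allow_pickle=True).item(); f=c["frame"][125:250,225:325]
g=np.clip((f/255.)**.5*255*1.1,0,255).astype('uint8')
g=cv2.resize(g,None,fx=4.8,fy=4.8,interpolation=cv2.INTER_CUBIC)
cv2.imwrite("pics/w1c.png",g)
```

```text
(no output)
```

View pics/w1c.png

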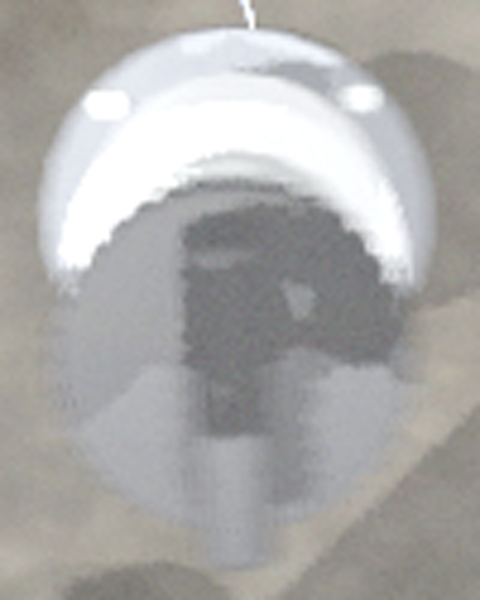

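Run:
```python
from h import *
c=np.load("w1.npy",allow_pickle=True).item()
print("cam",c["xyz"],"disc",at(c,273.3,198.3,114),"flange",at(c,225+238/4.8,125+226/4.8,6))
nl,nr,fl=[at(c,225+x/4.8,125+y/4.8,140) for x,y in[(205,565),(268,562),(185,245)]]
print(nl,nr,fl,"len",np.hypot(*(fl-nl)[:2]),"ang",np.degrees(np.arctan2(*(fl-nl)[1::-1])),"w",np.hypot(*(nl-nr)[:2]),"ctr",(fl+nr)/2)
```

```text
cam [ 668.93147413 -139.05401016  373.37154963] disc [ 592.7 -168.6  114. ] flange [ 589.8 -170.2    6. ]
[ 566.  -175.5  140. ] [ 570.4 -184.5  140. ] [ 613.  -152.8  140. ] len 52.19473153489727 ang 25.779554143657716 w 10.017983829094545 ctr [ 591.7  -168.65  140.  ]
```

Disc at (592.7,-168.6); bar length measures 52 (54 given), width 10 (12 given), at about 25°. That is consistent. I'm descending to straddle the bar, centred on (591,-169), TCP z 189.

```bash
python3 -m handwheel '[[-1,0,-0.003,0.03,-2],[-1,0,-0.003,0.06,-2],[-1,0,-0.003,0.09,-2],[-1,0,-0.003,0.11,-2],[-1,0,-0.003,0.115,-2],[-1,0,-0.003,0.115,-2]]' 60
python3 - <<'E'
from rig import arm
from h import *
go(arm.observe(),[591,-169,189],25)
E
```

```text
t: 2.47
tcp_pos: [589.2, -161.6, 186.9]
eef_rot: [0.975, 0.221, -0.002, -0.001]
wrist_force: [-0.2, -0.5, 0.3]
gripper_width: 85.0
gripper_force: 0.0
now [ 589.2 -161.6  186.9] ang 25.6 tilt [-0.005  0.001 -1.   ]
shift [-0.0016  0.0074 -0.0021] roll 0.6 q7 -0.61
```

```bash
python3 -m handwheel '[[-1,-0.0016,0.0074,-0.002,0],[-1,-0.0016,0.0074,-0.002,0],[-1,-0.0016,0.0074,-0.002,0]]'
python3 - <<'E'
from rig import arm
from h import *
go(arm.observe(),[591,-169,189],25)
E
```

```text
t: 2.72
tcp_pos: [593.7, -171.5, 193.4]
eef_rot: [0.975, 0.22, 0.002, 0.001]
wrist_force: [-0.1, -0.5, -0.9]
gripper_width: 85.1
gripper_force: 0.0
now [ 593.7 -171.5  193.4] ang 25.5 tilt [ 0.005 -0.001 -1.   ]
shift [-0.0013 -0.0035  0.0044] roll 0.5 q7 -0.60
```

```bash
python3 -m handwheel '[[-1,0,0,0,0],[-1,0,0,0,0],[-1,0,0,0,0],[-1,0,0,0,0]]'
python3 - <<'E'
from rig import arm
from h import *
go(arm.observe(),[591,-169,189],25)
E
```

```text
t: 3.05
tcp_pos: [592.4, -169.7, 191.1]
eef_rot: [0.975, 0.221, 0.0, -0.0]
wrist_force: [-0.4, -0.4, 0.2]
gripper_width: 85.3
gripper_force: 0.0
now [ 592.4 -169.7  191.1] ang 25.6 tilt [ 0.  0. -1.]
shift [-0.001  -0.0012  0.0021] roll 0.6 q7 -0.60
```

Good, it just needs time to settle. Closing on the bar, 2 mm lower.

```bash
python3 -m handwheel '[[-0.5,-0.001,-0.001,0.002,0],[0,-0.001,-0.001,0.002,0],[0.4,-0.001,-0.001,0.002,0],[1,-0.001,-0.001,0.002,0],[1,-0.001,-0.001,0.002,0],[1,-0.001,-0.001,0.002,0],[1,-0.001,-0.001,0.002,0],[1,-0.001,-0.001,0.002,0]]' 60
python3 - <<'E'
from rig import arm
from h import *
go(arm.observe(),[591,-169,189],25); print(arm.observe()["ft_torque"])
E
```

```text
t: 3.72
tcp_pos: [590.6, -168.4, 188.9]
eef_rot: [0.975, 0.221, -0.001, -0.001]
wrist_force: [-2.3, 3.2, 3.6]
gripper_width: 10.5
gripper_force: 61.5
now [ 590.6 -168.4  188.9] ang 25.6 tilt [-0.002  0.002 -1.   ]
shift [ 0.0001  0.0007 -0.0001] roll 0.6 q7 -0.60
[ 0.72363144  0.58866786 -0.16247024]
```

```bash
python3 -m handwheel '[[1,0,0,0.003,0],[1,0,0,0.006,0],[1,0,0,0.009,0],[1,0,0,0.0095,0],[1,0,0,0.0095,0],[1,0,0,0.0095,0]]'
python3 - <<'E'
from rig import arm
from h import *
go(arm.observe(),[591,-169,180],25); print(arm.observe()["ft_torque"])
E
```

```text
t: 4.22
tcp_pos: [590.7, -168.5, 180.4]
eef_rot: [0.975, 0.221, -0.0, -0.001]
wrist_force: [-5.2, 3.7, 9.1]
gripper_width: 10.8
gripper_force: 62.3
now [ 590.7 -168.5  180.4] ang 25.6 tilt [-0.002  0.003 -1.   ]
shift [0.     0.0006 0.0004] roll 0.6 q7 -0.59
[ 0.83275671  1.06819116 -0.0460876 ]
```

Force 9.1 N at 8.5 mm down matches the spring. Turning 60° anticlockwise, about 1 mm deeper.

```bash
python3 -m handwheel '[[1,0,0,0.001,-5],[1,0,0,0.001,-11],[1,0,0,0.001,-18],[1,0,0,0.001,-25],[1,0,0,0.001,-32],[1,0,0,0.001,-39],[1,0,0,0.001,-46],[1,0,0,0.001,-52],[1,0,0,0.001,-57],[1,0,0,0.001,-60]]'
python3 -m handwheel '[[1,0,0,0,0],[1,0,0,0,0],[1,0,0,0,0]]'
python3 - <<'E'
from rig import arm
from h import *
go(arm.observe(),[591,-169,180],85); print(arm.observe()["ft_torque"])
import cv2
for n in ("scene","top"):
    c=arm.camera(n); np.save(n+"1.npy",c,allow_pickle=True)
    x=px(c,[591,-169,110]).astype(int); f=c["frame"][max(0,x[1]-60):x[1]+50,x[0]-60:x[0]+60]
    cv2.imwrite(f"pics/{n}1.png",cv2.resize(f,None,fx=4,fy=4,interpolation=cv2.INTER_CUBIC))
E
```

```text
t: 5.05
tcp_pos: [591.1, -169.9, 180.1]
eef_rot: [0.733, 0.68, 0.0, 0.0]
wrist_force: [-4.7, 2.7, 9.9]
gripper_width: 11.0
gripper_force: 62.3
t: 5.3
tcp_pos: [591.2, -169.9, 180.1]
eef_rot: [0.734, 0.679, 0.0, 0.0]
wrist_force: [-4.1, 1.1, 9.5]
gripper_width: 11.1
gripper_force: 62.3
now [ 591.2 -169.9  180.1] ang 85.5 tilt [ 0.001  0.    -1.   ]
shift [ 0.0008 -0.0003  0.0001] roll 0.5 q7 0.33
[ 0.41525261  0.86579608 -0.04262564]
```

```bash
python3 -m handwheel '[[1,0,0,-0.003,0],[1,0,0,-0.006,0],[1,0,0,-0.009,0],[1,0,0,-0.012,0],[1,0,0,-0.015,0],[1,0,0,-0.018,0],[1,0,0,-0.021,0],[1,0,0,-0.021,0],[1,0,0,-0.021,0]]'
```

```text
t: 6.15
tcp_pos: [590.8, -169.6, 198.9]
eef_rot: [0.734, 0.679, -0.0, 0.0]
wrist_force: [0.1, 0.8, -2.0]
gripper_width: 10.8
gripper_force: 60.7
```

Free: the force is only the cap's weight. Lifting clear.

```bash
python3 -m handwheel '[[1,0,0,-0.01,0],[1,0,0,-0.02,0],[1,0,0,-0.03,0],[1,0,0,-0.045,0],[1,0,0,-0.06,0],[1,0,0,-0.07,0],[1,0,0,-0.07,0],[1,0,0,-0.07,0]]'
python3 - <<'E'
from rig import arm
from h import *
import cv2
o=arm.observe(); go(o,[589,28,o["tcp_pos"][2]])
# pad centre by colour from wrist, top, scene
for n in("top","scene","wrist"):
    c=arm.camera(n); hsv=cv2.cvtColor(c["frame"],cv2.COLOR_BGR2HSV)
    m=cv2.inRange(hsv,(12,60,150),(32,255,255)); m=cv2.morphologyEx(m,cv2.MORPH_OPEN,np.ones((3,3)))
    k,_,st,ce=cv2.connectedComponentsWithStats(m); i=1+np.argmax(st[1:,4]); 
    cs=cv2.findContours((_==i).astype('uint8'),0,2)[0][0]; b=cv2.boxPoints(cv2.minAreaRect(cs))
    print(n,st[i],ce[i],at(c,*ce[i],4),[list(at(c,*p,4)[:2]) for p in b])
    np.save(n+"2.npy",c,allow_pickle=True)
s=np.load("scene2.npy",allow_pickle=True).item()["frame"]
w=np.load("wrist2.npy",allow_pickle=True).item()["frame"]
cv2.imwrite("pics/s2.png",np.hstack([cv2.resize(s[100:280,190:400],None,fx=1.9,fy=1.9),cv2.resize(w,(399,342))]))
E
```

```text
t: 6.82
tcp_pos: [591.5, -169.7, 270.6]
eef_rot: [0.734, 0.679, 0.001, 0.001]
wrist_force: [-0.4, -0.1, -1.5]
gripper_width: 10.8
gripper_force: 60.7
now [ 591.5 -169.7  270.6] ang 85.5 tilt [ 0.002 -0.    -1.   ]
shift [ 1.969e-01 -1.780e-02 -1.000e-04] roll 0.0 q7 0.29
top [ 205  189   43   44 1662] [225.85499398 210.16666667] [589.1  32.    4. ] [[np.float64(629.7), np.float64(82.5)], [np.float64(639.4), np.float64(-7.6)], [np.float64(549.4), np.float64(-17.7)], [np.float64(539.9), np.float64(71.7)]]
scene [309 338  44  45 687] [331.43085881 359.74090247] [ 454.9 -371.4    4. ] [[np.float64(408.3), np.float64(-358.1)], [np.float64(504.4), np.float64(-358.2)], [np.float64(503.0), np.float64(-384.7)], [np.float64(408.5), np.float64(-383.1)]]
wrist [217   0  67  15 553] [241.39421338   4.66907776] [569.6 -12.2   4. ] [[np.float64(548.9), np.float64(-7.0)], [np.float64(606.0), np.float64(-11.5)], [np.float64(605.2), np.float64(-22.2)], [np.float64(547.5), np.float64(-17.7)]]
```

View pics/s2.png

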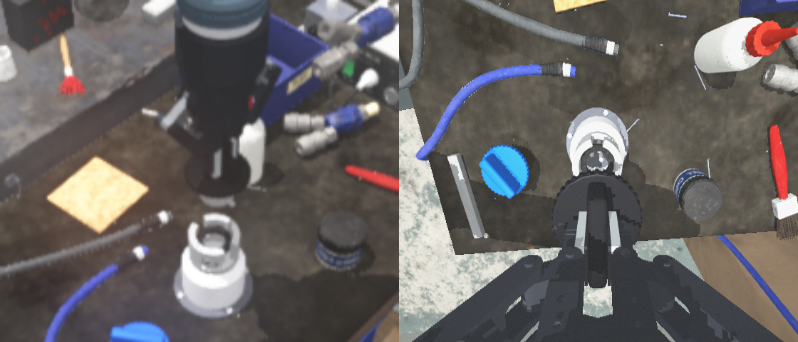

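Cap is off; it hangs upright in the fingers (scene crop (218,180)), and the canister stands open. Pad at crop (97,193). I'm moving above it with a wrist measurement on the way.

```bash
python3 -m handwheel '[[1,0.03,-0.003,0,0],[1,0.06,-0.006,0,0],[1,0.09,-0.009,0,0],[1,0.12,-0.012,0,0],[1,0.15,-0.015,0,0],[1,0.175,-0.017,0,0],[1,0.19,-0.018,0,0],[1,0.197,-0.018,0,0],[1,0.197,-0.018,0,0],[1,0.197,-0.018,0,0]]'
python3 - <<'E'
from rig import arm
from h import *
import cv2
w=np.load("w1.npy",allow_pickle=True).item(); print("w1 ctr",at(w,99.5,97,4))
s=np.load("scene2.npy",allow_pickle=True).item(); print([list(at(s,190+x/1.9,100+y/1.9,4)) for x,y in[(98,157),(148,188),(97,231),(47,194)]])
go(arm.observe(),[589,29,270])
c=arm.camera("wrist"); np.save("w3.npy",c,allow_pickle=True); cv2.imwrite("pics/w3.png",c["frame"])
print(px(c,[[589+a*45,29+b*45,4] for a,b in[(1,1),(1,-1),(-1,-1),(-1,1)]]))
E
```

```text
t: 7.8
tcp_pos: [588.0, 27.4, 268.7]
eef_rot: [0.734, 0.679, -0.001, 0.0]
wrist_force: [-0.3, -0.7, -0.6]
gripper_width: 11.0
gripper_force: 60.7
w1 ctr [591.4  28.5   4. ]
[[np.float64(630.0), np.float64(75.2), np.float64(4.0)], [np.float64(638.4), np.float64(-10.4), np.float64(4.0)], [np.float64(548.6), np.float64(-17.3), np.float64(4.0)], [np.float64(543.6), np.float64(72.0), np.float64(4.0)]]
now [588.   27.4 268.7] ang 85.5 tilt [-0.001 -0.001 -1.   ]
shift [ 0.0017  0.0008 -0.0013] roll 0.0 q7 -0.08
[[322.6 127.5]
 [325.5 214.2]
 [241.  220.3]
 [230.5 134.8]]
```

View pics/w3.png

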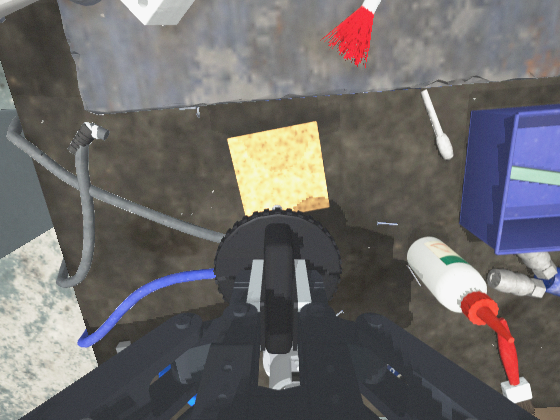

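Pad corners are at (229,137), (318,122) and (329,209), giving a centre of about (590,30); the four views average the same. Descending to about 3 mm above contact.

```bash
python3 -m handwheel '[[1,0.003,0.002,0.03,0],[1,0.003,0.002,0.06,0],[1,0.003,0.002,0.09,0],[1,0.003,0.002,0.12,0],[1,0.003,0.002,0.138,0],[1,0.003,0.002,0.146,0],[1,0.003,0.002,0.148,0],[1,0.003,0.002,0.148,0],[1,0.003,0.002,0.148,0],[1,0.003,0.002,0.148,0]]'
python3 - <<'E'
from rig import arm
from h import *
go(arm.observe(),[590,30,115])
E
```

```text
t: 8.68
tcp_pos: [592.1, 30.8, 123.3]
eef_rot: [0.734, 0.679, 0.002, 0.001]
wrist_force: [-0.5, 0.3, -1.2]
gripper_width: 10.9
gripper_force: 60.8
now [592.1  30.8 123.3] ang 85.5 tilt [ 0.004  0.    -1.   ]
shift [-0.001  -0.0021  0.0083] roll 0.0 q7 -0.01
```

```bash
python3 -m handwheel '[[1,0,-0.0015,0.002,0],[1,0,-0.0015,0.003,0],[1,0,-0.0015,0.004,0],[1,0,-0.0015,0.005,0],[1,0,-0.0015,0.005,0],[1,0,-0.0015,0.005,0],[1,0,-0.0015,0.005,0]]'
```

```text
t: 9.27
tcp_pos: [589.0, 31.3, 116.3]
eef_rot: [0.734, 0.679, -0.0, -0.0]
wrist_force: [0.1, -0.1, -0.5]
gripper_width: 10.9
gripper_force: 60.8
```

```bash
python3 -m handwheel '[[1,-0.001,0.001,0.0005,0],[1,-0.001,0.001,0.001,0],[1,-0.001,0.001,0.001,0],[1,-0.001,0.001,0.001,0],[1,-0.001,0.001,0.001,0]]'; python3 -m handwheel '[[1,0,0,0.0005,0],[1,0,0,0.001,0],[1,0,0,0.001,0],[1,0,0,0.001,0]]'
```

```text
t: 9.68
tcp_pos: [589.9, 30.2, 115.3]
eef_rot: [0.734, 0.679, -0.0, -0.0]
wrist_force: [-1.1, 0.3, -0.9]
gripper_width: 10.5
gripper_force: 60.8
t: 10.02
tcp_pos: [590.0, 30.3, 115.0]
eef_rot: [0.734, 0.679, 0.0, -0.0]
wrist_force: [-2.5, 0.8, 4.8]
gripper_width: 10.8
gripper_force: 61.5
```

Contact at the expected height (115 mm, +4.8 N). Releasing and backing off.

```bash
python3 -m handwheel '[[0.7,0,0,0,0],[0.5,0,0,0,0],[0.2,0,0,0,0],[-0.2,0,0,0,0],[-0.6,0,0,0,0],[-1,0,0,0,0],[-1,0,0,0,0],[-1,0,0,0,0],[-1,0,0,0,0]]' 20
python3 -m handwheel '[[-1,0,0,-0.01,0],[-1,0,0,-0.03,0],[-1,0,0,-0.06,0],[-1,0,0,-0.09,0],[-1,0,0,-0.12,0],[-1,0,0,-0.15,0],[-1,0,0,-0.17,0],[-1,0,0,-0.17,0],[-1,0,0,-0.17,0],[-1,0,0,-0.17,0]]'
python3 - <<'E'
from rig import arm
from h import *
import cv2
s=arm.camera("scene"); w=arm.camera("wrist"); np.save("w4.npy",w,allow_pickle=True)
print(px(w,[[590,30,40],[590,30,4]]),px(s,[[590,30,40],[590,30,4]]))
cv2.imwrite("pics/s4.png",np.hstack([cv2.resize(s["frame"][100:370,180:400],None,fx=1.5,fy=1.5),cv2.resize(w["frame"],None,fx=.82,fy=.82)[:405]] if 0 else [cv2.resize(s["frame"][100:370,180:400],(340,417)),w["frame"][:417,60:500]]))
E
```

```text
t: 10.77
tcp_pos: [590.0, 30.2, 114.4]
eef_rot: [0.734, 0.679, 0.0, 0.0]
wrist_force: [0.8, -0.5, 0.0]
gripper_width: 85.2
gripper_force: 0.0
t: 11.6
tcp_pos: [589.3, 30.2, 284.1]
eef_rot: [0.734, 0.679, -0.0, -0.0]
wrist_force: [-0.2, -0.3, -0.4]
gripper_width: 85.5
gripper_force: 0.0
[[280.5 183.5]
 [280.4 174.8]] [[239.7 190.5]
 [241.3 200.9]]
```

View pics/s4.png

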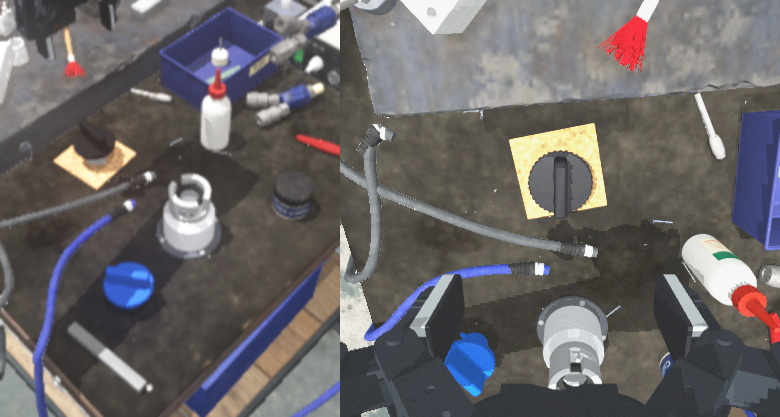

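The cap stands upright, bar up, on the pad: its disc is at wrist pixel (280,182) against (280.5,183.5) predicted for the centre. The bottle, jar, stick and blue cap look to be where they started.

```bash
python3 -c "
from rig import arm
print(arm.job_done())"
```

```text
the job is handed in; nothing more can be done
None
```

The canister is open, and its cap stands upright, bar up, in the middle of the cork pad; the job was handed in after about 12 s of robot time, with the bottle, jar and stick left alone, though no verdict was returned.

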